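Lock a tape roll's hold-down puck with a push-in spindle clip

ROBOT

A 6-joint arm with a two-finger parallel gripper is mounted at the origin on a cart in front of the work surface, level with it; the furniture and walls round the work are solid. World frame = base frame: x ahead of the robot, y to its left, z up, the work surface at z = 0. Lengths are in mm, angles in rad, forces in N, time in s.
With the tool pointing down it reaches from about 200 to 875 mm from the base axis. Payload 3.4 kg.
Tool frame: the origin (TCP) lies on the centre line of the jaws, within the pads' length; the fingertips stand 11 mm ahead of it and the grasp point (between the pads) lies 8 mm behind it (ctrl.nose_length is the distance from the TCP to the fingertips, in mm); z points along the fingers, y is the line along which they close (so a half turn about z gives the same grasp; the last joint's range is limited). The gripper opens to 94 mm and grips with 3 to 60 N. Pads are 16 mm wide; open, the fingers measure 119 mm over their backs; the gripper's body (75 mm by 177 mm) begins 78 mm behind the grasp point.
Start: joints at [0.98, 0.276, 1.505, -0, 1.361, -0.121], TCP at [260.329, 512.731, 216.493] pointing down, gripper open.
Joint ranges: [-2.89, 2.89], [-0.75, 2.08], [0.22, 2.7], [-1.18, 4.32], [0.11, 2.71], [-2.7, 2.7]. Speed limits (rad/s): [2.57, 2.57, 3.14, 3.14, 3.14, 3.14].

INTERFACE

Orientations are given as a rotation vector (axis times angle).
In Python, from cell import ctrl, optics gives the robot as it stands.
- The arm moves only by the tool drive_tool, never from a script. Its argument "rows" is a list of rows, each a list of 3 entries, a list of its own where there are three numbers: the shift along the tool's x, y, z each as a share of 0.4 m, from -1 to 1, then the turn, a rotation vector about the tool's x, y, z each as a share of 360 degrees, from -1 to 1, then the finger opening in mm, from 0 to 94. A call has 1 to 20 rows; each row is the pose to reach, as a shift and turn from the pose commanded when the call began, along the tool's axes at that moment, turning the shorter way round; what a row does not reach only later rows make up. A row lasts 1/10 s, in which the tool goes at most 50 mm and 8.59 degrees, less where a joint would pass 70% of its speed; a pose out of reach is approached as far as the arm can. A call with a number of a shift or a turn outside -1 to 1 is refused whole. A call with a gripper value outside its range is refused whole. The fingers move at their own pace and stop on an object; "newtons" is the grip in N (left out, the last holds). Time passes only in rows, so rows that repeat a pose let the fingers close. It gives the time, the measured TCP pose, the force, the opening and the grip force at its end, in the units of the state.
- ctrl.get_state(): the state, without advancing time (a new reading comes with each control period).
- optics.get_image(name): name is "side" or "top"; returns the picture (420x560x3 uint8, red, green, blue); there is no depth.
- optics.camera_model(name): a dict with "mtx" (3x3 intrinsics, pixels), "world_from_camera" (4x4, takes a point from camera to world coordinates). Camera axes: x right, y down, z forward; pixel columns grow to the right and rows downward; lengths in mm; the calibration is good to about 2 mm. A picture is of the moment at which its call begins. camera_model takes no time and is no camera call.
- ctrl.close_job(): hands the job in; it is judged then, once.
The state is a dict: "time_s": time; "qpos": joint angles; "qd": joint speeds; "joint_efforts": joint torques, N m; "eef_pos": TCP position; "tool_rot": TCP orientation; "contact_force": force on the tool from outside, world axes, zero at the start; "ft_torque": the same for the moment, N m; "grip_width": opening from 0.0 (shut) to 1.0 (fully open); "grasp_force": force on a finger pad.
Only numpy, scipy, OpenCV 4.12 (cv2) and the standard library are available. Lean on these libraries where they do the work, as an engineer would, in place of code of your own. Each camera call takes 0.05 s, during which the arm holds its last target. There are 200 camera calls.

TASK

On the tape stand, press the black hold-down puck down the steel spindle until it rests on the yellow tape roll, so that the groove under the spindle's head is exposed. Then take the loose orange clip by its upright tab and push it sideways, open end first, into that groove until both jaws have snapped round the spindle, and leave it seated there, lying flat on the puck. Do not disturb the heatsink, the round white tin or the marker.

Things in the scene. Friction and masses are not known exactly. Their poses are not given: they have to be found in the camera images.
- puck (a joint): Travel of the hold-down puck along the spindle, in m: 0 = raised stop, 0.022 = fully down, resting on the tape roll. It starts near the top (0 to 0.008), covering the groove, and stays wherever it is left; stiff, about 5 N pushes it down.
- puck_top (a point): Centre (on the spindle's axis) of the puck's flat top face. Puck: black knurled disc, 100 mm in diameter, 24 mm high, round the spindle; press on its top ring, between the spindle's head (radius 16 mm) and its rim. Puck down: its top face is 81 mm above the desk; raised: up to 103 mm.
- groove (a point): Centre of the spindle's groove, on the upright spindle axis, 87 mm above the desk. Groove 11 mm high (81.5 to 92.5 mm above the desk), steel core 22 mm in diameter; the spindle is 32 mm in diameter below it and in the head above, whose top is 108.5 mm above the desk. It takes the clip from any horizontal direction.
- clip_seat (a point): Loose orange clip, 91 mm long (x), 50 wide (y), plate 7 thick, 130 g, flat on the desk. Point between the jaws where the spindle's axis lies when seated, 3.5 mm above the underside; x points out of the open end. Jaws reach 30 mm ahead, flared; sprung slick noses 9 mm ahead, 17 mm apart, spread past the core and close behind it: about 10 N. Then a solid stop 12 mm behind this point meets the core.
- clip_tab (a point): Where to grasp the clip's upright tab: 44 mm behind clip_seat and 28.5 mm above it (32 mm above the clip's underside), same axes. Tab 10 mm thick (y), 28 mm long (x), top 47 mm above the underside, free on both sides above the 7 mm plate. Lying on the lowered puck, the clip's underside is 81 mm above the desk.
- heatsink: Bystander: loose silver finned heatsink, 40 x 40 x 20 mm, origin at the centre of its underside.
- thermal_pad_tin: Bystander: loose round white tin, 62 mm in diameter, 20 mm high, origin at the centre of its underside.
- marker: Bystander: loose red and white marker pen, 133 mm long, 16 mm thick, lying on the desk, origin at the centre of its underside.
- stand: Tape stand, fixed to the desk: round grey base 132 mm in diameter, 12 mm high, carrying a yellow tape roll (104 mm in diameter, top at 57 mm) and the steel spindle. Origin: centre of its underside. Stand and clip lie on either side of the desk's middle; which is left varies.
There are look-alikes about, which are no part of the job. Of the things that look like the stand, take the one that is farthest from the robot's base at the start. Several things look just like the part that bears clip_seat: the one meant starts farthest from the robot's base.

How it is judged (in metres and radians):
On the way, in this order (a step that is already met when the one before it is completed fails the run):
1. the puck is pressed down onto the tape roll (value of joint puck above 0.0205 m and not (horizontal distance between clip_seat and groove below 0.003 m and z of clip_seat in the frame of groove between -0.005 and 0.004 m and angle between clip_seat's own z axis and vertical below 0.1 rad)), for 0.2 s.
2. with the puck down, the clip is seated in the groove (value of joint puck above 0.0205 m and horizontal distance between clip_seat and groove below 0.003 m and z of clip_seat in the frame of groove between -0.005 and 0.004 m and angle between clip_seat's own z axis and vertical below 0.1 rad), for 0.2 s.
At the end, for the whole second after the job is handed in: The puck is down (joint above 20.5 of 22 mm), and the clip is released and at rest in the groove: its seat point within 3 mm of the spindle's axis, at the groove's height (5 mm below to 4 mm above its centre), tilted less than 0.1 rad (all of step 2 and linear speed of clip below 0.02 m/s); the robot touches nothing.
It fails at once if a bystander (heatsink, tin or marker) is shifted by more than 30 mm (distance of any of heatsink, thermal_pad_tin, marker from where it was at the start of the episode above 0.03 m).
It also fails if it takes over 51 s, if anything falls off the work surface, if the arm or the gripper's body presses on something with over 40 N, if the wrist force passes 120 N, or if a joint passes its speed limit or range.

## Working session

There is one attempt and no reset: what is moved stays moved. The work goes in short steps, Python scripts to look and compute and a tool call to move; the robot and the scene stay as the last step left them, time stands still between calls to the robot, and variables do not carry over. Pictures are saved under pics/ and viewed, at most 10 in all, crops included, and the job is handed in when it is done.

Besides the shell and the picture viewer there is one more tool, called after ">>>" as a command line: name --argument value ..., lists and objects as JSON in quotes. drive_tool: Moves the arm, as the interface text tells. Its arguments: {"type":"object","properties":{"rows":{"type":"array"},"newtons":{"type":"number"}},"required":["rows"]}

```bash
ls; mkdir -p pics
python3 - <<'E'
from cell import ctrl, optics
import cv2, numpy as np
for n in ("top","side"):
    im=optics.get_image(n); cv2.imwrite(f"pics/{n}0.png",im[:,:,::-1])
    m=optics.camera_model(n); print(n,np.round(m["mtx"],1).tolist(),np.round(m["world_from_camera"],3).tolist())
s=ctrl.get_state(); print(s, ctrl.nose_length)
E
```

```text
pics
top [[529.3, 0.0, 289.6], [0.0, 529.3, 209.9], [0.0, 0.0, 1.0]] [[0.028, -0.996, 0.087, 393.186], [-0.999, -0.029, -0.015, 106.717], [0.018, -0.086, -0.996, 1315.734], [0.0, 0.0, 0.0, 1.0]]
side [[458.7, 0.0, 277.6], [0.0, 458.7, 213.5], [0.0, 0.0, 1.0]] [[0.921, 0.235, -0.31, 853.479], [0.389, -0.57, 0.724, -735.323], [-0.007, -0.787, -0.617, 820.919], [0.0, 0.0, 0.0, 1.0]]
{'time_s': 0.1, 'qpos': array([ 9.79998478e-01,  2.76509701e-01,  1.50594452e+00, -3.57269219e-05,
        1.36067886e+00, -1.20947439e-01]), 'qd': array([-0.00058199, -0.00192565, -0.00308633,  0.00223003,  0.00112299,
       -0.00098199]), 'joint_efforts': array([ 1.78285110e-03, -4.05455625e+01, -2.37780994e+01,  7.02520972e-02,
        2.98507791e-02, -3.19804258e-05]), 'eef_pos': array([260.06602308, 512.31323995, 215.7285005 ]), 'tool_rot': array([-7.31140373e-01, -3.05481043e+00,  2.28683803e-03]), 'contact_force': array([-0.97918713,  0.26336209,  0.71267372]), 'ft_torque': array([0.00974641, 0.01381003, 0.05857035]), 'grasp_force': 0.0, 'grip_width': 0.9993809662849854} 11.0
```

View pics/top0.png

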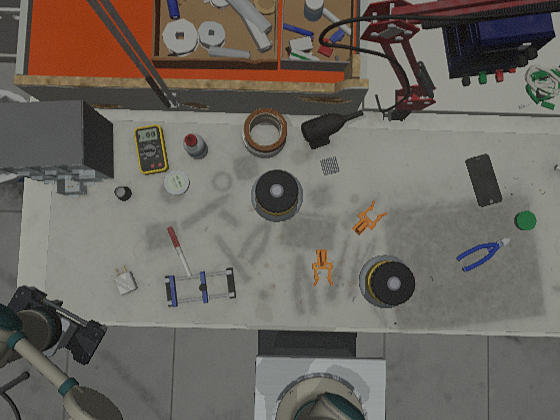

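View pics/side0.png

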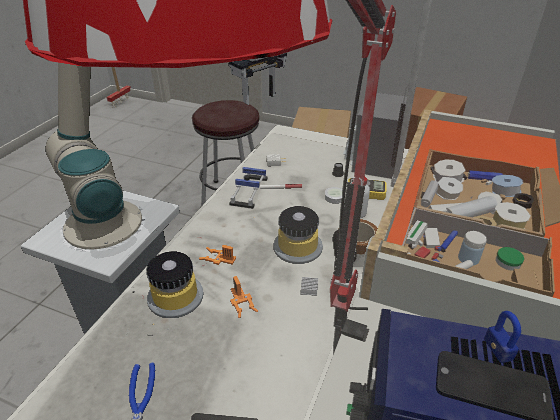

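The top view shows the far stand at about (277,190), and the near look-alike at (390,283). The far clip is at (370,218) with its tab at its lower left, and a look-alike clip is at (322,265). The heatsink is at (330,166), the tin at (177,182) and the marker at (178,250). The side view shows the same stand at (298,235) and the clip at (240,297).

```bash
cat > h.py <<'E'
import cv2, numpy as np
from cell import optics
def ray(n,uv):
    c=optics.camera_model(n); T=c["world_from_camera"]
    d=T[:3,:3]@np.linalg.inv(c["mtx"])@np.array([uv[0],uv[1],1.]); return T[:3,3],d
def plane(n,uv,z):
    o,d=ray(n,uv); return np.round(o+d*(z-o[2])/d[2],1)
def proj(n,p):
    c=optics.camera_model(n); q=np.linalg.inv(c["world_from_camera"])@np.r_[p,1.]; q=c["mtx"]@q[:3]; return q[:2]/q[2]
def tri(a,b):
    A=[];B=[]
    for n,uv in(("top",a),("side",b)):
        o,d=ray(n,uv);d=d/np.linalg.norm(d);P=np.eye(3)-np.outer(d,d);A.append(P);B.append(P@o)
    p=np.linalg.lstsq(np.vstack(A),np.hstack(B),rcond=None)[0]; return np.round(p,1)
def crop(im,x,y,w,h,k,f): cv2.imwrite(f,cv2.resize(im[y:y+h,x:x+w],None,fx=k,fy=k,interpolation=cv2.INTER_CUBIC))
E
python3 - <<'E'
from h import *
t=cv2.imread("pics/top0.png");s=cv2.imread("pics/side0.png")
a=cv2.resize(t[190:250,335:405],None,fx=6,fy=6,interpolation=cv2.INTER_CUBIC)   # clip top
b=cv2.resize(s[265:325,215:275],None,fx=6,fy=6,interpolation=cv2.INTER_CUBIC)
cv2.imwrite("pics/z.png",np.hstack([a,b]))
hsv=cv2.cvtColor(t,cv2.COLOR_BGR2HSV)
m=cv2.inRange(hsv,(5,130,100),(16,255,255)); 
for n,im,box in(("top",t,(240,160,70,70)),("side",s,(270,195,60,70))):
    x,y,w,h=box; g=cv2.cvtColor(im,cv2.COLOR_BGR2HSV)[y:y+h,x:x+w]
    for nm,mm in(("dark",g[...,2]<55),("yellow",cv2.inRange(g,(20,120,90),(35,255,255))>0),):
        k,l,st,c=cv2.connectedComponentsWithStats(mm.astype(np.uint8)); i=1+np.argmax(st[1:,4]); print(n,nm,st[i],c[i]+[x,y])
        if nm=="dark":
            cs,_=cv2.findContours((l==i).astype(np.uint8),cv2.RETR_CCOMP,cv2.CHAIN_APPROX_NONE)
            for q in cs:
                if len(q)>12: e=cv2.fitEllipse(q); print("  ell",np.round(np.array(e[0])+[x,y],1),np.round(e[1],1))
x,y,w,h=335,190,70,60
k,l,st,c=cv2.connectedComponentsWithStats(m[y:y+h,x:x+w]);i=1+np.argmax(st[1:,4]);print("clip",st[i],c[i]+[x,y])
E
```

```text
top dark [  15   10   43   43 1263] [276.45447348 191.00791766]
  ell [276.4 190.9] [41.6 41.8]
  ell [276.3 190.3] [14.9 15.2]
top yellow [31 53  4  2  5] [272.8 213.4]
side dark [  9  11  32  31 374] [292.86363636 223.54010695]
  ell [294.4 221.5] [26.2 31.4]
  ell [300.9 228. ] [5.2 8.9]
  ell [295.1 226.7] [4.6 6. ]
  ell [290.3 224.3] [ 5.3 10.3]
  ell [284.3 222.4] [4.8 8.3]
  ell [289.7 220.3] [4.9 5.7]
side yellow [ 19  34  29  28 284] [305.85211268 245.46126761]
clip [ 17  11  35  34 291] [366.49828179 220.22680412]
```

View pics/z.png

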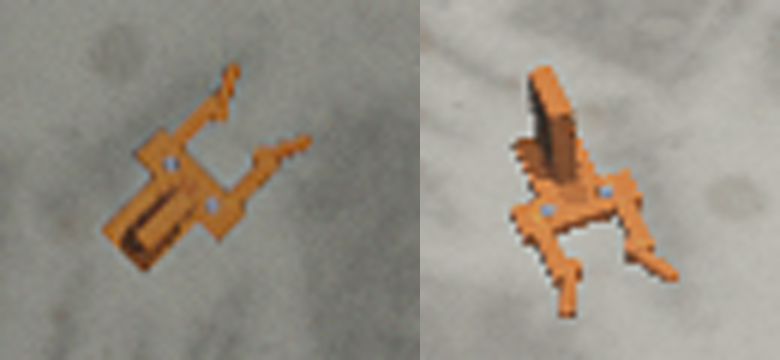

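The enlarged crop shows the far clip with jaws open to the upper right. In the top image its tips are at about (374,201) and (386,213), its rear corners at (352,228) and (359,235), and its tab at about (363,226).

Run:
```python
from h import *
T=lambda x,y:(335+x/6-.4,190+y/6-.4); S=lambda x,y:(215+(x-420)/6-.4,265+y/6-.4)
hd=(276.3,190.5); g=plane("top",hd,108.5); print("spindle head",g, "side proj of head",proj("side",[*g[:2],108.5]),"puck 103/95",plane("top",(276.4,190.9),99))
f=np.mean([plane("top",T(235,65),5),plane("top",T(308,138),5)],0); r=np.mean([plane("top",T(103,230),7),plane("top",T(146,270),7)],0)
fs=np.mean([plane("side",S(567,318),3),plane("side",S(677,278),3)],0)
ax=(f-r)[:2]; L=np.linalg.norm(ax);ax/=L; print("front",f,fs,"rear",r,L,"yaw",np.arctan2(ax[1],ax[0]))
scr=[plane("top",T(171,164),7),plane("top",T(211,205),7)]; d=scr[1]-scr[0];print("screws",scr,"perp yaw",np.arctan2(d[0],-d[1]))
c=(f+r)[:2]/2; seat=c+ax*15.5; tab=seat-44*ax; print("seat",seat,"tab",tab)
# tab top
tt=[T(178,188),T(201,203),T(152,252),T(134,238)]; print("tabtop",np.mean([plane("top",p,47) for p in tt],0))
ts=[S(533,72),S(551,68),S(576,108),S(556,116)]; print("tabtop side",np.mean([plane("side",p,47) for p in ts],0))
for n,u in(("heatsink",(330,166)),("tin",(177,182)),("marker",(178,250)),("near stand",(393,284)),("clip2",(322,267))): print(n,plane("top",u,15))
s=cv2.imread("pics/side0.png");cv2.imwrite("pics/z2.png",cv2.resize(s[195:270,260:335],None,fx=7,fy=7,interpolation=cv2.INTER_CUBIC))
```

```text
spindle head [542.2 120.2 108.5] side proj of head [297.84081859 213.51648334] puck 103/95 [542.5 120.1  99. ]
front [ 522.6  -137.95    5.  ] [ 524.45 -140.7     3.  ] rear [459.   -77.55   7.  ] 87.71043267479645 yaw -0.7595974382960236
screws [array([495.2, -96.2,   7. ]), array([ 478.6, -113.1,    7. ])] perp yaw -0.7764431788964807
seat [ 502.03925592 -118.42375877] tab [470.13427137 -88.12405645]
tabtop [469.4  -88.45  47.  ]
tabtop side [473.75 -91.65  47.  ]
heatsink [619.2 -10.4  15. ]
tin [567.5 366.9  15. ]
marker [400.3 356.7  15. ]
near stand [ 332.2 -170.9   15. ]
clip2 [368.8   3.9  15. ]
```

View pics/z2.png

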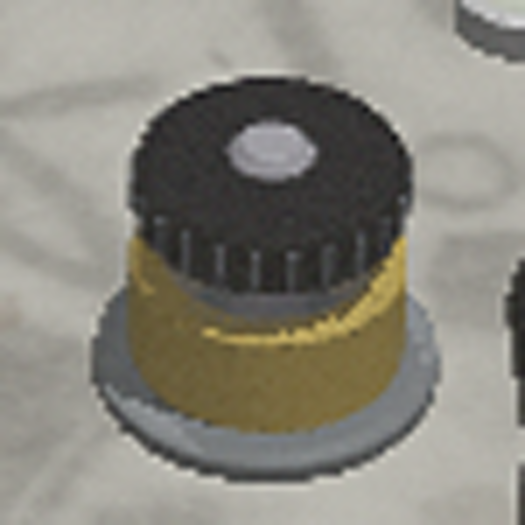

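Run:
```python
from h import *
print(plane("side",(298.4,216),108.5), tri((276.3,190.5),(298.4,216)), tri((276.3,190.5),(298.4,215)))
# puck top ellipse in side: left 131,right 411, top 75
print(plane("side",(260+272/7-.4,195+ 165/7-.4),99))
# base circle, top view
t=cv2.imread("pics/top0.png")
print(proj("top",[542,120,12]),proj("top",[540,120,108]))
from cell import ctrl
from scipy.spatial.transform import Rotation as R
s=ctrl.get_state(); print(np.round(R.from_rotvec(s["tool_rot"]).as_matrix(),3))
```

```text
[547.1 111.3 108.5] [543.5 120.4 100.7] [543.2 120.5 103.8]
[546.3 114.4  99. ]
[276.68442344 195.38903792] [276.37621624 191.50155126]
[[-0.892  0.453 -0.001]
 [ 0.453  0.892 -0.001]
 [ 0.    -0.002 -1.   ]]
```

>>> drive_tool --rows '[[[-0.8, -0.4, 0.1], [0, 0, 0.048], 50], [[-0.8, -0.4, 0.1], [0, 0, 0.048], 50], [[-0.8, -0.4, 0.1], [0, 0, 0.048], 50], [[-0.8, -0.4, 0.1], [0, 0, 0.048], 50], [[-0.8, -0.4, 0.1], [0, 0, 0.048], 50], [[-0.8, -0.4, 0.1], [0, 0, 0.048], 50], [[-0.8, -0.4, 0.1], [0, 0, 0.048], 50], [[-0.8, -0.4, 0.1], [0, 0, 0.048], 50], [[-0.8, -0.4, 0.1], [0, 0, 0.048], 50], [[-0.8, -0.4, 0.1], [0, 0, 0.048], 50], [[-0.8, -0.4, 0.1], [0, 0, 0.048], 50], [[-0.8, -0.4, 0.1], [0, 0, 0.048], 50]]'

```text
time_s: 1.3
eef_pos: [472.4, 226.6, 176.7]
tool_rot: [-1.178, -2.912, -0.001]
contact_force: [0.4, 0.6, -0.3]
grip_width: 0.534
grasp_force: 0.0
```

```bash
cat >> h.py <<'E'
from scipy.spatial.transform import Rotation as Rn
def shares(cmd,th,target):
    d=np.subtract(target,cmd); s,c=np.sin(th),np.cos(th)
    return np.round(np.array([-s*d[0]+c*d[1], c*d[0]+s*d[1], -d[2]])/400,4)
def st():
    from cell import ctrl
    s=ctrl.get_state(); R=Rn.from_rotvec(s["tool_rot"]).as_matrix()
    print(round(s["time_s"],2),np.round(s["eef_pos"],1),"yaw",round(np.arctan2(R[1,1],R[0,1]),4),"z",np.round(R[:,2],3),"F",np.round(s["contact_force"],1),"w",round(s["grip_width"]*94,1),round(s["grasp_force"],1))
    return s["eef_pos"]
E
python3 - <<'E'
from h import *
p=st(); print(shares((473.2,225.1,176.5),.7994,(542.5,120,140)))
E
```

```text
1.3 [472.4 226.6 176.7] yaw 0.8017 z [ 0.  0. -1.] F [ 0.4  0.6 -0.3] w 50.2 0.0
[-0.3074 -0.0676  0.0912]
```

>>> drive_tool --rows '[[[-0.307, -0.068, 0.09], [0, 0, 0], 50], [[-0.307, -0.068, 0.09], [0, 0, 0], 50], [[-0.307, -0.068, 0.09], [0, 0, 0], 50], [[-0.307, -0.068, 0.09], [0, 0, 0], 50], [[-0.307, -0.068, 0.09], [0, 0, 0], 50], [[-0.307, -0.068, 0.09], [0, 0, 0], 50], [[-0.307, -0.068, 0.09], [0, 0, 0], 50]]'

```text
time_s: 2.0
eef_pos: [541.8, 121.6, 141.1]
tool_rot: [1.179, 2.912, 0.001]
contact_force: [-0.2, 0.1, 0.4]
grip_width: 0.53
grasp_force: 0.0
```

Run:
```python
from h import *
st()
t=optics.get_image("top")[:,:,::-1];s=optics.get_image("side")[:,:,::-1]
k=lambda i:cv2.resize(np.ascontiguousarray(i),None,fx=4,fy=4,interpolation=cv2.INTER_CUBIC)
cv2.imwrite("pics/z3.png",np.hstack([k(t[140:240,230:325]),k(s[180:280,250:345])]))
print(proj("side",[542.5,120,129]),proj("top",[542.5,120,129]))
```

```text
2.0 [541.8 121.6 141.1] yaw 0.8014 z [ 0.001  0.001 -1.   ] F [-0.2  0.1  0.4] w 49.8 0.0
[298.09153707 207.10832481] [276.34151737 189.27643193]
```

View pics/z3.png

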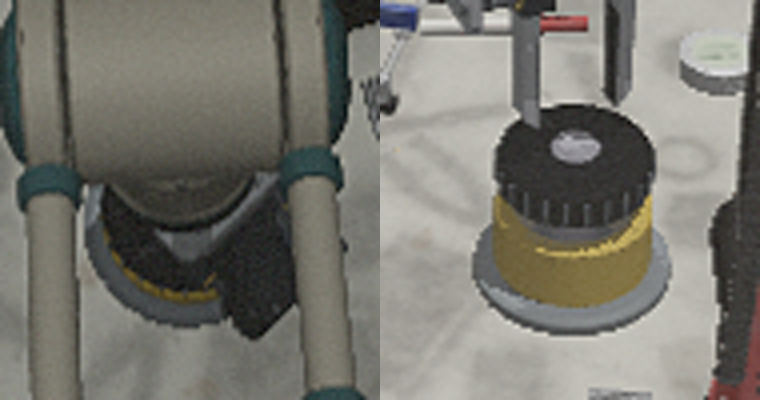

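The side crop shows the fingertips at about (287,210) and (309,205) straddling the head, which is at (298,216). I'll press down now.

>>> drive_tool --rows '[[[0, 0, 0.03], [0, 0, 0], 50], [[0, 0, 0.06], [0, 0, 0], 50], [[0, 0, 0.08], [0, 0, 0], 50], [[0, 0, 0.09], [0, 0, 0], 50], [[0, 0, 0.1], [0, 0, 0], 50], [[0, 0, 0.11], [0, 0, 0], 50], [[0, 0, 0.115], [0, 0, 0], 50], [[0, 0, 0.12], [0, 0, 0], 50], [[0, 0, 0.122], [0, 0, 0], 50], [[0, 0, 0.122], [0, 0, 0], 50], [[0, 0, 0.122], [0, 0, 0], 50]]'

```text
time_s: 3.2
eef_pos: [541.9, 120.2, 92.2]
tool_rot: [-1.182, -2.91, -0.0]
contact_force: [-3.0, 1.8, 6.8]
grip_width: 0.534
grasp_force: 3.3
```

>>> drive_tool --rows '[[[0, 0, 0.005], [0, 0, 0], 50], [[0, 0, 0.008], [0, 0, 0], 50], [[0, 0, 0.008], [0, 0, 0], 50], [[0, 0, 0.008], [0, 0, 0], 50]]'

```text
time_s: 3.6
eef_pos: [542.0, 120.2, 92.0]
tool_rot: [1.181, 2.91, 0.001]
contact_force: [-7.2, -0.1, 24.6]
grip_width: 0.533
grasp_force: 11.9
```

Run:
```python
from h import *
print(shares((542.3,120,88.5),.7994,(470.5,-88.5,150)))
```

```text
[-0.2347 -0.4988 -0.1538]
```

>>> drive_tool --rows '[[[0, 0, -0.08], [0, 0, 0], 50], [[0, 0, -0.154], [0, 0, 0], 50], [[-0.235, -0.499, -0.154], [0, 0, 0], 50], [[-0.235, -0.499, -0.154], [0, 0, 0], 50], [[-0.235, -0.499, -0.154], [0, 0, 0], 50], [[-0.235, -0.499, -0.154], [0, 0, 0], 50], [[-0.235, -0.499, -0.154], [0, 0, 0], 50], [[-0.235, -0.499, -0.154], [0, 0, 0], 50], [[-0.235, -0.499, -0.154], [0, 0, 0], 50], [[-0.235, -0.499, -0.154], [0, 0, 0], 50], [[-0.235, -0.499, -0.154], [0, 0, 0], 50], [[-0.235, -0.499, -0.154], [0, 0, 0], 50]]'

```text
time_s: 4.8
eef_pos: [470.9, -87.6, 150.0]
tool_rot: [1.179, 2.912, 0.0]
contact_force: [-0.3, 0.5, -0.0]
grip_width: 0.53
grasp_force: 0.0
```

Run:
```python
from h import *
st()
t=np.ascontiguousarray(optics.get_image("top")[:,:,::-1]);s=np.ascontiguousarray(optics.get_image("side")[:,:,::-1])
cv2.imwrite("pics/top1.png",t);cv2.imwrite("pics/side1.png",s)
k=lambda i,f:cv2.resize(i,None,fx=f,fy=f,interpolation=cv2.INTER_CUBIC)
cv2.imwrite("pics/z4.png",np.hstack([k(t[160:220,245:310],6),k(s[215:305,200:260],4)if 0 else k(s[200:260,270:330],6)]))
cv2.imwrite("pics/z5.png",k(s[230:330,200:300],5))
```

```text
4.8 [470.9 -87.6 150. ] yaw 0.8012 z [ 0.  0. -1.] F [-0.3  0.5 -0. ] w 49.8 0.0
```

View pics/z4.png

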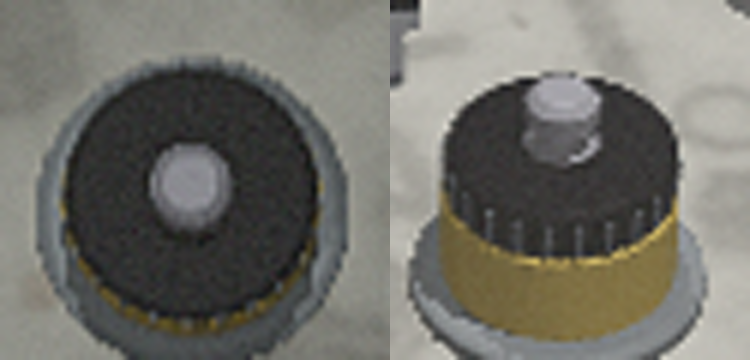

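View pics/z5.png

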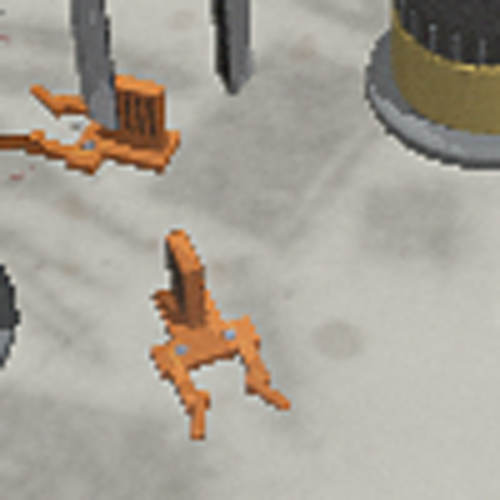

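Run:
```python
from h import *
a=proj("side",[470.9,-87.6,139]); b=np.array([233.2,251.4])-a; print("bias px",b)
print("head side corr",plane("side",np.array([298.5,215.9])-b,108.5), "top",plane("top",(276.3,190.6),108.5),plane("top",(276.6,191.8),81))
S=lambda x,y:np.array((200+x/5-.4,230+y/5-.4))-b
print("tab side corr",np.mean([plane("side",S(*p),47) for p in((167,235),(182,229),(204,267),(187,273))],0))
print("tips corr",np.mean([plane("side",S(*p),3) for p in((197,437),(289,407))],0))
```

```text
bias px [-0.81684453  2.50809144]
head side corr [545.5 122.1 108.5] top [542.  120.2 108.5] [542.6 119.8  81. ]
tab side corr [471.2  -84.15  47.  ]
tips corr [ 522.55 -132.85    3.  ]
```

The puck is fully down and the head stands clear at (276,191) in the top view. The tab sits between the fingers in the side view, so I'll grasp it.

>>> drive_tool --rows '[[[0, 0, 0.12], [0, 0, 0], 50], [[0, 0, 0.24], [0, 0, 0], 50], [[0, 0, 0.3], [0, 0, 0], 50], [[0, 0, 0.315], [0, 0, 0], 50], [[0, 0, 0.315], [0, 0, 0], 50], [[0, 0, 0.315], [0, 0, 0], 50], [[0, 0, 0.315], [0, 0, 0], 5], [[0, 0, 0.315], [0, 0, 0], 5], [[0, 0, 0.315], [0, 0, 0], 5], [[0, 0, 0.315], [0, 0, 0], 5], [[0, 0, 0.315], [0, 0, 0], 5], [[0, 0, 0.315], [0, 0, 0], 5], [[0, 0, 0.315], [0, 0, 0], 5], [[0, 0, 0.315], [0, 0, 0], 5]]' --newtons 40

```text
time_s: 6.3
eef_pos: [470.7, -88.5, 24.2]
tool_rot: [1.182, 2.911, 0.0]
contact_force: [0.5, -0.0, 2.2]
grip_width: 0.103
grasp_force: 40.0
```

Run:
```python
from h import *
print(shares((470.6,-88.6,24.1),.7994,(467,194,150)))
```

```text
[ 0.499   0.5002 -0.3148]
```

>>> drive_tool --rows '[[[0, 0, -0.05], [0, 0, 0], 5], [[0, 0, -0.15], [0, 0, 0], 5], [[0, 0, -0.25], [0, 0, 0], 5], [[0, 0, -0.315], [0, 0, 0], 5], [[0.1, 0.1, -0.315], [0, 0, 0], 5], [[0.2, 0.2, -0.315], [0, 0, 0], 5], [[0.3, 0.3, -0.315], [0, 0, 0], 5], [[0.4, 0.4, -0.315], [0, 0, 0], 5], [[0.46, 0.46, -0.315], [0, 0, 0], 5], [[0.5, 0.5, -0.315], [0, 0, 0], 5], [[0.5, 0.5, -0.315], [0, 0, 0], 5], [[0.5, 0.5, -0.315], [0, 0, 0], 5], [[0.5, 0.5, -0.315], [0, 0, 0], 5], [[0.5, 0.5, -0.315], [0, 0, 0], 5]]'

```text
time_s: 7.7
eef_pos: [466.6, 192.9, 149.9]
tool_rot: [-1.184, -2.91, 0.001]
contact_force: [-0.4, -0.7, -1.0]
grip_width: 0.104
grasp_force: 40.0
```

Run:
```python
from h import *
st()
t=np.ascontiguousarray(optics.get_image("top")[:,:,::-1]);s=np.ascontiguousarray(optics.get_image("side")[:,:,::-1])
k=lambda i,f:cv2.resize(i,None,fx=f,fy=f,interpolation=cv2.INTER_CUBIC)
cv2.imwrite("pics/z6.png",np.hstack([k(t[150:230,220:300],5),k(s[180:260,260:340],5)]))
```

```text
7.7 [466.6 192.9 149.9] yaw 0.7976 z [-0. -0. -1.] F [-0.4 -0.7 -1. ] w 9.8 40.0
```

View pics/z6.png

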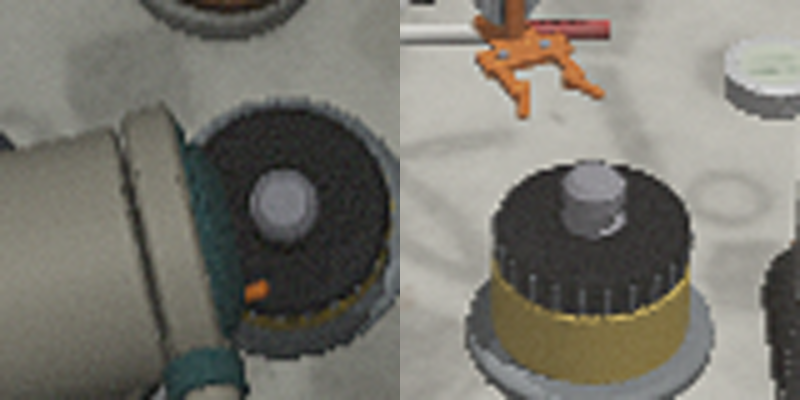

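Run:
```python
from h import *
x=np.array([np.sin(.7994),-np.cos(.7994)]);y=np.array([np.cos(.7994),np.sin(.7994)])
def sd(px,py):return (260+(px-400)/5-.4,180+py/5-.4)
tip=np.mean([plane("side",sd(524,117),128),plane("side",sd(603,98),128)],0)[:2]
hd=plane("side",sd(594,182),108.5)[:2]
print("side: tip",tip,"head",hd,"fwd",(hd-tip)@x,"lat",(hd-tip)@y)
h=plane("top",(276.3,190.6),108.5)[:2]
tr=plane("top",(220+268/5-.4,150+288/5-.4),130)[:2]
print("top tip R",tr,"head",h,"fwd",(h-tr)@x,"lat",(h-tr)@y)
print("arm: lat",(h-[466.6,192.9])@y,"fwd",(h-[466.6,192.9])@x, proj("side",[519.7,141.3,128]),sd(563.5,107))
```

```text
side: tip [519.55 139.25] head [547.1 111.3] fwd 39.23661926774315 lat -0.8322910777914707
top tip R [501.6 125.8] head [542.  120.2] fwd 32.86825987249067 lat 24.149482250235057
arm: lat 0.44274154044270464 fwd 104.73898023147048 [292.68064835 200.65680125] (292.3, 201.0)
```

>>> drive_tool --rows '[[[0, 0, 0.08], [0, 0, 0], 5], [[0, 0, 0.1075], [0, 0, 0], 5], [[0, 0, 0.1075], [0, 0, 0], 5], [[0, 0, 0.1075], [0, 0, 0], 5], [[-0.025, 0, 0.1075], [0, 0, 0], 5], [[-0.05, 0, 0.1075], [0, 0, 0], 5], [[-0.07, 0, 0.1075], [0, 0, 0], 5], [[-0.08, 0, 0.1075], [0, 0, 0], 5], [[-0.08, 0, 0.1075], [0, 0, 0], 5], [[-0.08, 0, 0.1075], [0, 0, 0], 5]]'

```text
time_s: 8.8
eef_pos: [489.4, 171.8, 107.0]
tool_rot: [-1.182, -2.91, -0.0]
contact_force: [-0.5, -0.3, -2.0]
grip_width: 0.108
grasp_force: 40.0
```

Run:
```python
from h import *
st()
s=np.ascontiguousarray(optics.get_image("side")[:,:,::-1])
cv2.imwrite("pics/z7.png",cv2.resize(s[180:260,260:340],None,fx=7,fy=7,interpolation=cv2.INTER_CUBIC))
```

```text
8.8 [489.4 171.8 107. ] yaw 0.7989 z [-0.  0. -1.] F [-0.5 -0.3 -2. ] w 10.1 40.0
```

View pics/z7.png

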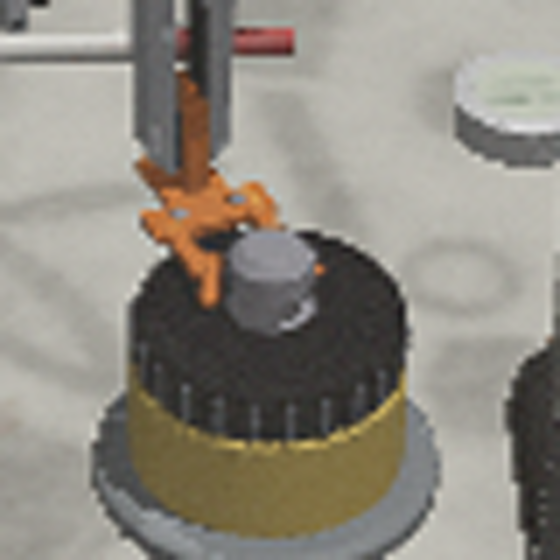

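The side crop shows the jaws straddling the spindle below the head, with tips at about (208,300) and (318,268) in the crop. There's no contact force, so I'll push on in small steps.

>>> drive_tool --rows '[[[-0.02, 0, 0], [0, 0, 0], 5], [[-0.03, 0, 0], [0, 0, 0], 5], [[-0.04, 0, 0], [0, 0, 0], 5], [[-0.05, 0, 0], [0, 0, 0], 5], [[-0.055, 0, 0], [0, 0, 0], 5], [[-0.055, 0, 0], [0, 0, 0], 5]]'

```text
time_s: 9.45
eef_pos: [504.9, 157.4, 106.8]
tool_rot: [-1.182, -2.909, -0.002]
contact_force: [-0.7, 3.6, -3.0]
grip_width: 0.101
grasp_force: 40.0
```

>>> drive_tool --rows '[[[-0.005, 0, 0], [0, 0, 0], 5], [[-0.01, 0, 0], [0, 0, 0], 5], [[-0.015, 0, 0], [0, 0, 0], 5], [[-0.02, 0, 0], [0, 0, 0], 5], [[-0.02, 0, 0], [0, 0, 0], 5]]'

```text
time_s: 9.95
eef_pos: [512.3, 150.2, 107.4]
tool_rot: [1.181, 2.908, -0.0]
contact_force: [2.3, -0.9, -1.5]
grip_width: 0.106
grasp_force: 40.0
```

>>> drive_tool --rows '[[[-0.003, 0, 0], [0, 0, 0], 5], [[-0.005, 0, 0], [0, 0, 0], 5], [[-0.005, 0, 0], [0, 0, 0], 5]]'

```text
time_s: 10.25
eef_pos: [512.4, 149.6, 107.1]
tool_rot: [-1.182, -2.911, 0.0]
contact_force: [1.9, -0.3, -0.8]
grip_width: 0.103
grasp_force: 40.0
```

>>> drive_tool --rows '[[[-0.003, 0, 0], [0, 0, 0], 5], [[-0.005, 0, 0], [0, 0, 0], 5], [[-0.0075, 0, 0], [0, 0, 0], 5], [[-0.0075, 0, 0], [0, 0, 0], 5]]'

```text
time_s: 10.65
eef_pos: [512.6, 149.2, 106.9]
tool_rot: [-1.181, -2.906, -0.002]
contact_force: [-3.2, 5.8, 2.5]
grip_width: 0.104
grasp_force: 40.0
```

>>> drive_tool --rows '[[[-0.004, 0, 0], [0, 0, 0], 5], [[-0.008, 0, 0], [0, 0, 0], 5], [[-0.012, 0, 0], [0, 0, 0], 5], [[-0.012, 0, 0], [0, 0, 0], 5]]'

```text
time_s: 11.05
eef_pos: [512.9, 148.8, 107.0]
tool_rot: [-1.18, -2.898, -0.007]
contact_force: [-8.3, 12.0, 7.0]
grip_width: 0.103
grasp_force: 40.0
```

>>> drive_tool --rows '[[[0.008, 0, 0], [0, 0, 0], 5], [[0.014, 0, 0.003], [0, 0, 0], 5], [[0.014, 0, 0.004], [0, 0, 0], 5], [[0.014, 0, 0.004], [0, 0, 0], 5]]'

```text
time_s: 11.45
eef_pos: [512.5, 149.2, 105.6]
tool_rot: [-1.181, -2.907, -0.001]
contact_force: [-4.0, 4.8, 4.8]
grip_width: 0.103
grasp_force: 40.0
```

Next I'll release, retreat upwards and look.

>>> drive_tool --rows '[[[0.004, 0, 0], [0, 0, 0], 5], [[0.004, 0, 0], [0, 0, 0], 30], [[0.004, 0, 0], [0, 0, 0], 40], [[0.004, 0, 0], [0, 0, 0], 40], [[0.004, 0, 0], [0, 0, 0], 40], [[0.004, 0, 0], [0, 0, 0], 40], [[0.004, 0, -0.05], [0, 0, 0], 40], [[0.004, 0, -0.15], [0, 0, 0], 40], [[0.004, 0, -0.25], [0, 0, 0], 40], [[0.2, 0.2, -0.25], [0, 0, 0], 40], [[0.3, 0.3, -0.25], [0, 0, 0], 40], [[0.3, 0.3, -0.25], [0, 0, 0], 40], [[0.3, 0.3, -0.25], [0, 0, 0], 40], [[0.3, 0.3, -0.25], [0, 0, 0], 40], [[0.3, 0.3, -0.25], [0, 0, 0], 40]]'

```text
time_s: 12.95
eef_pos: [511.5, 317.0, 205.1]
tool_rot: [1.181, 2.911, -0.003]
contact_force: [0.4, -0.5, 0.2]
grip_width: 0.427
grasp_force: 0.0
```

Run:
```python
from h import *
st()
t=np.ascontiguousarray(optics.get_image("top")[:,:,::-1]);s=np.ascontiguousarray(optics.get_image("side")[:,:,::-1])
k=lambda i,f:cv2.resize(i,None,fx=f,fy=f,interpolation=cv2.INTER_CUBIC)
cv2.imwrite("pics/z8.png",np.hstack([k(t[155:235,235:315],5),k(s[180:260,260:340],5)]))
```

```text
12.95 [511.5 317.  205.1] yaw 0.8001 z [-0.001 -0.002 -1.   ] F [ 0.4 -0.5  0.2] w 40.1 0.0
```

View pics/z8.png

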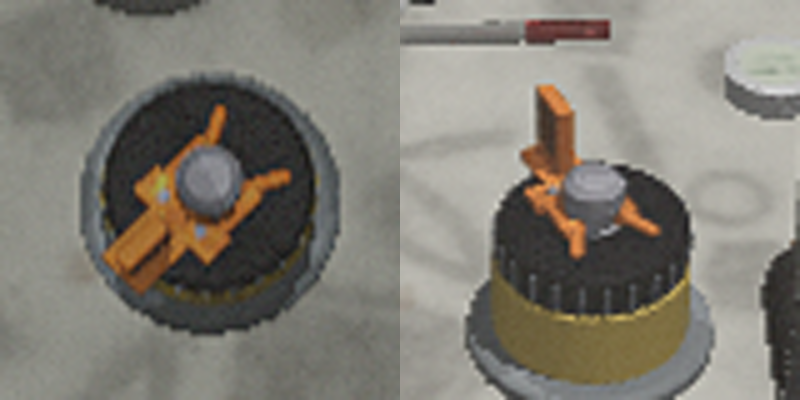

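The clip lies flat on the puck with its jaws past the spindle. In the top view the tip midpoint is 30 mm ahead of the axis, as it should be when seated, and the bystanders I can see are in place.

```bash
python3 -c "
from cell import ctrl
print(ctrl.close_job())"
```

```text
the job is handed in; nothing more can be done
None
```

I pressed the puck down, seated the clip in the groove and released it, then handed the job in at about 13 s of the 51 s allowed; the final picture shows the clip lying flat on the puck, but no verdict was returned.

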